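# Draw the sprung telescoping rod out to its mark and hold

## Robot

A 7-joint arm with a two-finger parallel gripper is mounted at the origin on a cart in front of the work surface, level with it; the furniture and walls round the work are solid. World frame = base frame: x ahead of the robot, y to its left, z up, the work surface at z = 0. Lengths are in m, angles in rad, forces in N, time in s.
With the tool pointing down it reaches from about 0.425 to 0.825 m from the base axis. Payload 3.6 kg.
Tool frame: the origin (TCP) lies between the finger pads; the fingertips stand 14 mm ahead of it and the grasp point (between the pads) lies 5 mm behind it; z points along the fingers, y is the line along which they close (so a half turn about z gives the same grasp; the last joint's range is limited). The gripper opens to 93 mm and grips with 3 to 60 N. Pads are 15 mm wide; open, the fingers measure 128 mm over their backs; the gripper's body (75 mm by 188 mm) begins 65 mm behind the grasp point.
Start: joints at [1.294, 0.615, -0.013, 1.423, 0.008, 1.103, -0.04], TCP at [0.161, -0.63, 0.194] pointing down, gripper open.
Joint ranges: [-3.12, 3.12], [-0.3, 2.06], [-1.34, 1.32], [0.26, 2.42], [-1.36, 4.5], [0.01, 1.98], [-2.84, 2.84]. Speed limits (rad/s): [2.79, 2.79, 3.14, 3.14, 3.14, 3.14, 3.14].

## Interface

Orientations are given as a rotation vector (axis times angle).
In Python, from station import monitor, cams, ctrl gives the robot as it stands.
- The arm moves only by the shell command python3 -m pendant 'ROWS' [FORCE]. ROWS is JSON, a list of rows, each a list of 3 entries, a list of its own where there are three numbers: the opening, from -1 (shut) to 1 (fully open), then the shift along the tool's x, y, z in m, then the turn about the tool's z in degrees. A call has 1 to 20 rows; each row is the pose to reach, as a shift and turn from the pose commanded when the call began, along the tool's axes at that moment; what a row does not reach only later rows make up. A row lasts 1/10 s, in which the tool goes at most 50 mm and 8.59 degrees, less where a joint would pass 70% of its speed; a pose out of reach is approached as far as the arm can. A call with a gripper value outside its range is refused whole. The fingers move at their own pace and stop on an object; FORCE is the grip in N (left out, the last holds). Time passes only in rows, so rows that repeat a pose let the fingers close. It gives the time, the measured TCP pose, the force, the opening and the grip force at its end, in the units of the state.
- monitor.get_obs(): the state, without advancing time (a new reading comes with each control period).
- cams.camera(name): name is "scene" or "top"; returns the picture (400x640x3 uint8, red, green, blue); there is no depth.
- cams.camera_model(name): a dict with "intrinsics" (3x3 intrinsics, pixels), "camera_from_world" (4x4, takes a point from world to camera coordinates). Camera axes: x right, y down, z forward; pixel columns grow to the right and rows downward; lengths in m; the calibration is good to about 2 mm. A picture is of the moment at which its call begins. camera_model takes no time and is no camera call.
- ctrl.job_done(): hands the job in; it is judged then, once.
The state is a dict: "clock": time; "q": joint angles; "dq": joint speeds; "effort": joint torques, N m; "position": TCP position; "eef_rot": TCP orientation; "ft_force": force on the tool from outside, world axes, zero at the start; "moment": the same for the moment, N m; "finger_gap": opening from 0.0 (shut) to 1.0 (fully open); "gripper_force": force on a finger pad.
Only numpy, scipy, OpenCV 4.12 (cv2) and the standard library are available. Lean on these libraries where they do the work, as an engineer would, in place of code of your own. Each camera call takes 0.05 s, during which the arm holds its last target. There are 200 camera calls.

## Task

Gently take the rod of the draw gauge by its spool-shaped end knob (thin-walled: a light squeeze, no more than about 40 N a finger) while the rod is still fully in, and draw it slowly straight out against its inner spring until the disc on the rod stands exactly beside the upright blade of the rider on the rail. Do not pull it noticeably past the blade, let it snap back, shift the rider or knock the things around. Finish while holding: keep the knob in the gripper with the rod steady at the mark; do not let go.

Things in the scene. Friction and masses are not known exactly. Their poses are not given: they have to be found in the camera images.
- draw_gauge: Stand, fixed in a run: grey plate 260 x 90 x 10 mm, origin at the centre of its underside, x = drawing direction, z up. Telescope along x at y = 0, 75 mm up: 23 mm tube in two saddles (40 wide, 92 high, screws to 96), x -129 to -30 mm; then 17 mm middle section, 10 mm rod. Rail 12 mm wide, top 54 mm up, at y = -40, x -42 to +52 mm, lines every 10 mm. Round the knob only the plate lies below.
- rod: The rod; origin at the middle of the spool-shaped knob of thin aluminium on its free end, 75 mm above the bench, axes as the stand's. Neck 16 mm diameter, 36 mm long along x, between end flanges 32 mm diameter, 5 mm thick. Grip across the neck from above. At x = +95 mm on the stand with the rod in. Dents if a finger presses with more than 60 N.
- draw (a joint): How far the rod is drawn out, m: 0 fully in (where the spring keeps it), hard end stop at 0.085. The spring pulls back with 3 N at 0 plus 1 N per 10 mm. The disc and knob move with it; the middle section follows half as far.
- disc_centre (a point): Centre of the thin steel disc (36 mm diameter, 4 mm thick) fixed on the rod 121 mm behind the knob's middle, square to the rod; axes as the stand's. With the rod in, it lies at x = -26 mm on the stand.
- rider (a joint): Where the rider is set on the rail, m: the value of joint draw at which disc and blade stand side by side (0.035 to 0.065, differs between runs). Kept in place by light friction (4 N).
- rider_mark (a point): Middle of the rider's upright blade (4 mm thick along x, 19 mm wide, 55 to 95 mm above the bench), at y = -30 mm on the stand, 75 mm up; axes as the stand's. Its inner edge is 3 mm clear of the disc's rim, which passes without touching. At the mark, disc centre and blade have the same x on the stand.
- ring_gauge: Bystander: steel ring 45 mm diameter, 16 mm high, lying loose on the bench; origin under its centre.
- loupe: Bystander: black eye loupe 37 mm diameter, 34 mm high, standing loose; origin under its centre.
- v_block: Bystander: ground steel V-block 40 x 42 x 34 mm, loose; origin under its centre.

How it is judged:
On the way, in this order (a step that is already met when the one before it is completed fails the run):
1. the fingers have taken the knob while the rod is still in (drawn less than 12 mm) (distance between the grasp point and rod below 0.045 m and contact force between the fingers and rod above 1 N and value of joint draw below 0.012 m), for 0.1 s.
2. the rod is drawn out to the mark (disc within 4 mm of the blade along the rod), fingers on the knob (distance between the grasp point and rod below 0.045 m and contact force between the fingers and rod above 1 N and x of disc_centre in the frame of rider_mark between -0.004 and 0.004 m), for 0.3 s.
At the end, for the whole second after the job is handed in: The fingers hold the knob (gripper within 45 mm of its middle) with less than 120 N (both fingers together, 60 N each), the disc stands within 4 mm of the rider's blade along the rod, the rod is at rest (under 10 mm/s), and the rider has not been shifted by 4 mm (all of step 2 and contact force between the fingers and rod below 120 N and velocity of joint draw between -0.01 and 0.01 m/s and distance of rider_mark from where it was at the start of the episode below 0.004 m); the arm keeps its last pose, push and grip.
It fails at once if the knob is squeezed with more than 60 N a finger (120 N both together) (contact force between the fingers and rod above 120 N).
It fails at once if the rod is pulled more than 10 mm past the mark (x of disc_centre in the frame of rider_mark above 0.01 m).
It fails at once if the rod moves too fast: snaps back (over 0.2 m/s inward) or is jerked out (over 0.25 m/s) (velocity of joint draw below -0.2 m/s or velocity of joint draw above 0.25 m/s).
It fails at once if the rider is shifted by more than 4 mm (distance of rider_mark from where it was at the start of the episode above 0.004 m).
It fails at once if the ring gauge, loupe or V-block is moved by more than 15 mm (distance of any of ring_gauge, loupe, v_block from where it was at the start of the episode above 0.015 m).
It also fails if it takes over 38 s, if anything falls off the work surface, if the arm or the gripper's body presses on something with over 40 N, if the wrist force passes 120 N, or if a joint passes its speed limit or range.

## Working session

There is one attempt and no reset: what is moved stays moved. The work goes in short steps, Python scripts to look and compute and a shell command to move; the robot and the scene stay as the last step left them, time stands still between calls to the robot, and variables do not carry over. Pictures are saved under pics/ and viewed, at most 10 in all, crops included, and the job is handed in when it is done.

```bash
ls; mkdir -p pics
python3 - <<'E'
from station import monitor, cams
import cv2, numpy as np
for n in("scene","top"):
    im=cams.camera(n); cv2.imwrite(f"pics/{n}0.png",im[:,:,::-1]); m=cams.camera_model(n)
    print(n,np.round(m["intrinsics"],1).tolist(),np.round(m["camera_from_world"],3).tolist())
o=monitor.get_obs(); print({k:np.round(v,3).tolist() for k,v in o.items()})
E
```

```text
pics
scene [[390.7, 0.0, 315.7], [0.0, 390.7, 202.0], [0.0, 0.0, 1.0]] [[0.825, -0.565, -0.016, -0.594], [-0.403, -0.568, -0.718, 0.191], [0.396, 0.599, -0.696, 0.804], [0.0, 0.0, 0.0, 1.0]]
top [[517.5, 0.0, 328.6], [0.0, 517.5, 201.3], [0.0, 0.0, 1.0]] [[-0.03, -1.0, -0.006, -0.148], [-0.996, 0.031, -0.088, 0.589], [0.088, 0.003, -0.996, 1.063], [0.0, 0.0, 0.0, 1.0]]
{'clock': 0.1, 'q': [1.294, 0.616, -0.013, 1.425, 0.008, 1.103, -0.04], 'dq': [0.002, -0.004, -0.0, -0.004, 0.001, 0.001, 0.001], 'effort': [0.001, -46.004, 0.21, -16.625, -0.061, 0.017, 0.0], 'position': [0.16, -0.629, 0.193], 'eef_rot': [-3.115, -0.391, 0.001], 'ft_force': [0.738, -0.654, 0.301], 'moment': [0.028, -0.034, 0.009], 'gripper_force': 0.0, 'finger_gap': 0.997}
```

View pics/scene0.png

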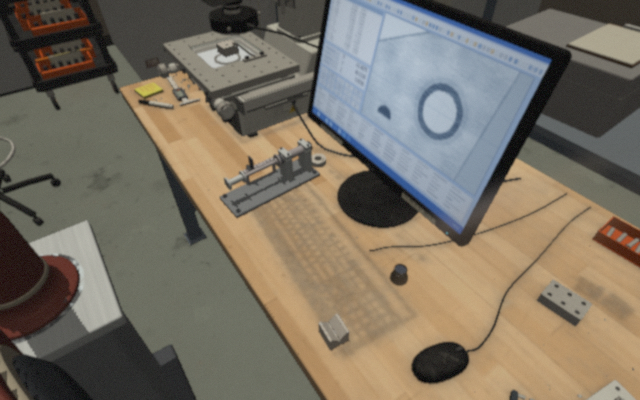

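View pics/top0.png

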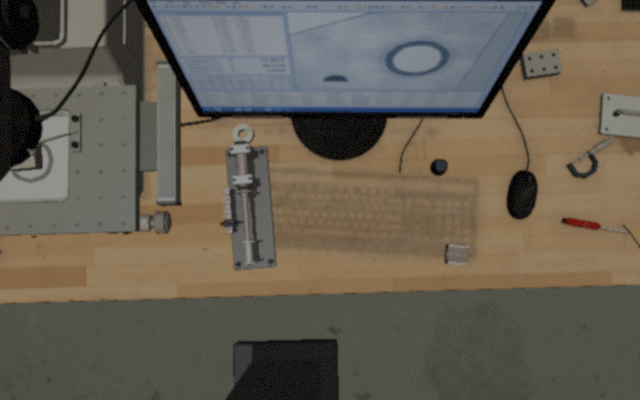

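The scene view shows the stand near (270,185), with its knob at about (233,183). In the top view the plate runs from (248,147) to (255,268), with the knob near (250,251) pointing toward the robot and the rider on the left at about (228,215). Next I'll enlarge both.

Run:
```python
import cv2, numpy as np
a=cv2.imread("pics/top0.png")[140:275,205:295]; b=cv2.imread("pics/scene0.png")[130:220,215:335]
cv2.imwrite("pics/topc.png",cv2.resize(a,None,fx=4.4,fy=4.4,interpolation=cv2.INTER_CUBIC))
cv2.imwrite("pics/scenec.png",cv2.resize(b,None,fx=6,fy=6,interpolation=cv2.INTER_CUBIC))
```

```text
(no output)
```

View pics/topc.png

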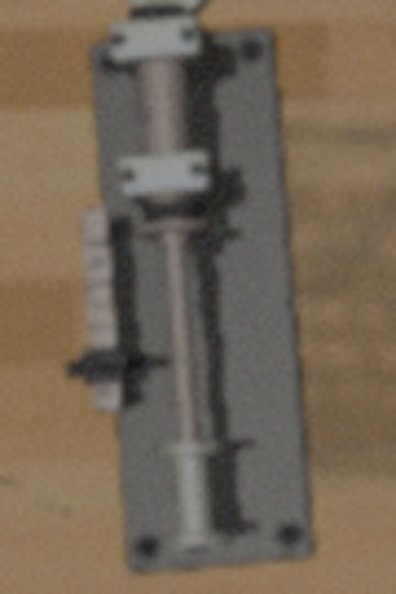

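View pics/scenec.png

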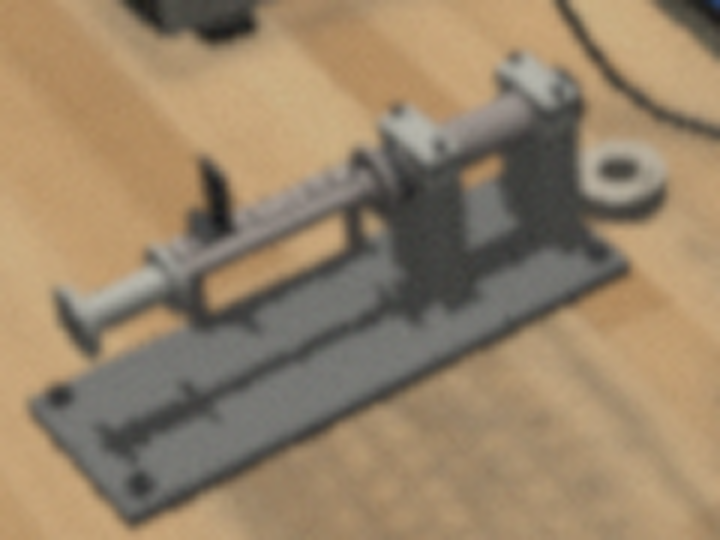

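In the top crop (×4.4, offset 205,140):
- Knob flanges are at about (192,448) and (197,543), so the knob middle is near (194,497).
- The disc is at about (175,228).
- The rider's black blade is at about (100,368).
- The plate corners are at (95,30), (272,28), (313,550) and (130,570).

In the scene crop (×6, offset 215,130):
- Knob flanges are at (78,320) and (172,278).
- The disc is at (375,178).
- The blade runs from (208,160) to (222,235).

Next I'll triangulate these points.

```bash
cat > h.py <<'E'
import numpy as np, cv2
from station import cams, monitor
M={n:cams.camera_model(n) for n in("scene","top")}
for m in M.values():
    for k in m: m[k]=np.array(m[k])
def P(n): return M[n]["intrinsics"]@M[n]["camera_from_world"][:3]
def tri(t,s):
    X=cv2.triangulatePoints(P("top"),P("scene"),np.float64(t).reshape(2,1),np.float64(s).reshape(2,1)); return (X[:3]/X[3]).ravel()
def plane(n,p,z):
    T=M[n]["camera_from_world"]; R=T[:3,:3]; c=-R.T@T[:3,3]; d=R.T@np.linalg.inv(M[n]["intrinsics"])@np.array([*p,1.]); return c+d*(z-c[2])/d[2]
def proj(n,X):
    h=P(n)@np.array([*X,1]); return h[:2]/h[2]
E
python3 - <<'E'
from h import *
np.set_printoptions(precision=4,suppress=True)
tc=lambda p:(np.array(p)+.5)/4.4-.5+[205,140]
sc=lambda p:(np.array(p)+.5)/6-.5+[215,130]
C=[plane("top",tc(p),.01) for p in((95,30),(272,28),(313,550),(130,570))]
print("corners",np.array(C)); print([np.linalg.norm(C[i]-C[(i+1)%4]) for i in range(4)])
print("scene corners",np.array([plane("scene",sc(p),.01) for p in((628,265),(135,520),(32,405))]))
o=np.mean(C,0); u=(C[2]+C[3]-C[0]-C[1]); u/=np.linalg.norm(u); print("origin",o,"u",u,np.degrees(np.arctan2(u[1],u[0])))
v=np.array([-u[1],u[0],0])
for n,t,s in(("flange in",(192,448),(172,278)),("flange out",(197,541),(78,320)),("disc",(175,228),(375,178))):
    X=tri(tc(t),sc(s)); Y=plane("top",tc(t),.075); print(n,X,"resid",proj("top",X)-tc(t),"planeT",Y,"planeS",plane("scene",sc(s),.075),"stand",(Y-o)@u,(Y-o)@v)
print("blade", plane("top",tc((95,368)),.095))
E
```

```text
corners [[ 0.711   0.0511  0.01  ]
 [ 0.7092 -0.0357  0.01  ]
 [ 0.4548 -0.0503  0.01  ]
 [ 0.4479  0.0377  0.01  ]]
[np.float64(0.0867799172707016), np.float64(0.2548959243968671), np.float64(0.08828272871770759), np.float64(0.26343391631921725)]
scene corners [[ 0.7032 -0.0417  0.01  ]
 [ 0.4513 -0.0574  0.01  ]
 [ 0.4456  0.0291  0.01  ]]
origin [0.5807 0.0007 0.01  ] u [-0.9985 -0.0541  0.    ] -176.9014537047948
flange in [ 0.5047 -0.0034  0.0735] resid [ 0.0637 -0.1697] planeT [ 0.5043 -0.0035  0.075 ] planeS [ 0.5046 -0.0054  0.075 ] stand 0.07650324823252909 1.6723566128165267e-05
flange out [ 0.4625 -0.0048  0.0734] resid [ 0.038 -0.109] planeT [ 0.4624 -0.005   0.075 ] planeS [ 0.4624 -0.0068  0.075 ] stand 0.11849039697949372 -0.0006967923253381064
disc [0.6047 0.0026 0.0757] resid [-0.0309  0.0713] planeT [0.6049 0.0026 0.075 ] planeS [0.6048 0.0035 0.075 ] stand -0.024235204380161458 -0.0006339233223870784
blade [0.5409 0.036  0.095 ]
```

The measurements agree. The flanges and disc triangulate to z ≈ 0.0735–0.0757 (75 mm expected), and they lie 121 mm apart. The plate measures 260×88 mm, with the axis at -177°. The mark is at a draw of about 0.062–0.064. I'll work out the approach shifts next.

```bash
cat >> h.py <<'E'
from scipy.spatial.transform import Rotation as Ro
def rel(targets,u=(-.9985,-.0535,0)):
    o=monitor.get_obs(); R=Ro.from_rotvec(o["eef_rot"]); A=R.as_matrix(); p=np.array(o["position"])
    print("axes x,y,z cols\n",np.round(A,4)); 
    for t in targets: print("shift mm",np.round(A.T@(np.array(t)-p)*1000,1))
    c=A.T@np.array(u); a=np.degrees(np.arctan2(c[1],c[0])); print("turn to bring tool x onto u:",round(a,2),"or",round((a+360)%360-180,2))
E
python3 -c "
from h import *
rel([(.33,-.43,.2),(.47,-.2,.2),(.490,-.0043,.16)])"
```

```text
axes x,y,z cols
 [[ 9.689e-01  2.473e-01 -7.000e-04]
 [ 2.473e-01 -9.689e-01  2.300e-03]
 [-1.000e-04 -2.400e-03 -1.000e+00]]
shift mm [ 213.5 -151.    -6.7]
shift mm [ 406.  -339.2   -6.2]
shift mm [ 473.8 -523.8   34.2]
turn to bring tool x onto u: -168.75 or 11.25
```

```bash
python3 -m pendant '[[1,[40,0,0],0]]' 2>&1 | head -0; python3 -m pendant '[[1,[0.036,-0.025,-0.001],0],[1,[0.071,-0.05,-0.002],1],[1,[0.107,-0.075,-0.004],2],[1,[0.142,-0.1,-0.005],3],[1,[0.178,-0.126,-0.006],4],[1,[0.213,-0.151,-0.007],5],[1,[0.245,-0.182,-0.007],6],[1,[0.278,-0.214,-0.007],7],[1,[0.31,-0.245,-0.007],8],[1,[0.342,-0.276,-0.007],9],[1,[0.374,-0.308,-0.007],10],[1,[0.406,-0.339,-0.006],11.25],[1,[0.42,-0.376,0],11.25],[1,[0.433,-0.413,0],11.25],[1,[0.447,-0.45,0.01],11.25],[1,[0.46,-0.487,0.02],11.25],[1,[0.474,-0.524,0.034],11.25],[1,[0.474,-0.524,0.034],11.25],[1,[0.474,-0.524,0.034],11.25],[1,[0.474,-0.524,0.034],11.25]]'; python3 -c "
from h import *
print(monitor.get_obs()['position'],monitor.get_obs()['q'])
rel([(.490,-.0043,.16),(.490,-.0043,.070)])"
```

```text
clock: 2.2
position: [0.5388, 0.0058, 0.1601]
eef_rot: [3.139, 0.081, -0.0]
ft_force: [0.1, -0.7, 0.3]
finger_gap: 1.003
gripper_force: 0.0
[0.53884266 0.00576485 0.16011532] [-0.02250397  0.48065064 -0.04377184  1.79131865  0.02804105  0.87037397
 -1.59886193]
axes x,y,z cols
 [[ 9.987e-01  5.130e-02 -1.000e-04]
 [ 5.130e-02 -9.987e-01 -1.200e-03]
 [-2.000e-04  1.200e-03 -1.000e+00]]
shift mm [-49.3   7.5   0.1]
shift mm [-49.3   7.4  90.1]
turn to bring tool x onto u: 179.87 or -0.13
```

My first call had a stray, mistyped test row (a 40 m shift). It was clipped to one 50 mm step, which explains the offset, and nothing was touched. I'll correct for it and descend.

```bash
python3 -m pendant '[[1,[-0.025,0.004,0],0],[1,[-0.049,0.0075,0],0],[1,[-0.049,0.0075,0],0],[1,[-0.049,0.0075,0],0],[1,[-0.049,0.0075,0.02],0],[1,[-0.049,0.0075,0.04],0],[1,[-0.049,0.0075,0.055],0],[1,[-0.049,0.0075,0.07],0],[1,[-0.049,0.0075,0.08],0],[1,[-0.049,0.0075,0.09],0],[1,[-0.049,0.0075,0.09],0],[1,[-0.049,0.0075,0.09],0]]'
python3 - <<'E'
from h import *
rel([(.490,-.0043,.07)])
im=cams.camera("scene")[:,:,::-1]; cv2.imwrite("pics/s1.png",cv2.resize(im[100:230,190:340],None,fx=4.4,fy=4.4,interpolation=cv2.INTER_CUBIC))
E
```

```text
clock: 3.4
position: [0.4908, -0.0027, 0.0702]
eef_rot: [-3.14, -0.084, -0.001]
ft_force: [0.8, 0.1, 0.2]
finger_gap: 0.997
gripper_force: 0.0
axes x,y,z cols
 [[ 9.986e-01  5.330e-02  6.000e-04]
 [ 5.330e-02 -9.986e-01  1.000e-04]
 [ 6.000e-04 -0.000e+00 -1.000e+00]]
shift mm [-0.9  1.6  0.2]
turn to bring tool x onto u: 179.99 or -0.01
```

View pics/s1.png

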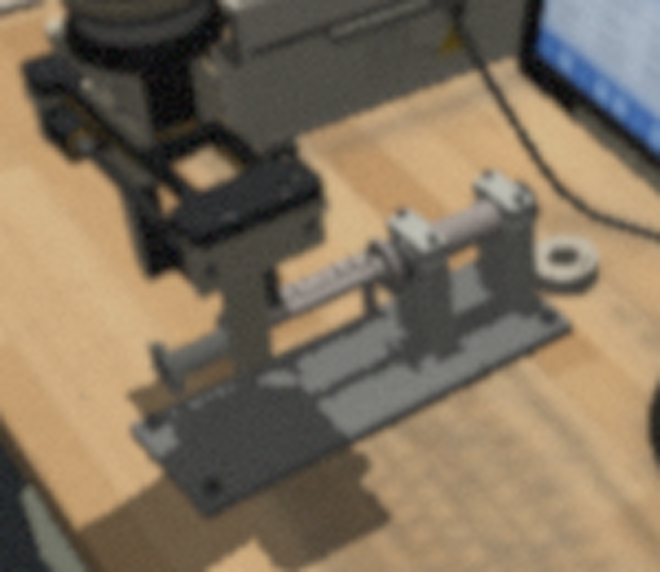

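The scene crop shows the near finger (245,320) beside the inner half of the neck, with the outer flange at (165,365). The rod is still in, with the disc at (380,260), and nothing is touched. I'll close gently.

```bash
python3 -m pendant '[[0.6,[-0.001,0.0015,0],0],[0.2,[-0.001,0.0015,0],0],[-0.2,[-0.001,0.0015,0],0],[-0.5,[-0.001,0.0015,0],0],[-0.6,[-0.001,0.0015,0],0],[-0.7,[-0.001,0.0015,0],0],[-0.8,[-0.001,0.0015,0],0],[-0.9,[-0.001,0.0015,0],0],[-1,[-0.001,0.0015,0],0],[-1,[-0.001,0.0015,0],0],[-1,[-0.001,0.0015,0],0],[-1,[-0.001,0.0015,0],0],[-1,[-0.001,0.0015,0],0],[-1,[-0.001,0.0015,0],0]]' 25; python3 -c "
from h import *
rel([(.490,-.0043,.07)])"
```

```text
clock: 4.85
position: [0.4894, -0.0042, 0.0701]
eef_rot: [-3.14, -0.084, -0.0]
ft_force: [0.9, -0.8, 0.7]
finger_gap: 0.006
gripper_force: 0.0
axes x,y,z cols
 [[ 9.986e-01  5.340e-02  0.000e+00]
 [ 5.340e-02 -9.986e-01  1.000e-04]
 [ 0.000e+00 -1.000e-04 -1.000e+00]]
shift mm [0.6 0.2 0.1]
turn to bring tool x onto u: 180.0 or -0.0
```

The fingers closed fully (gap 0.006, force 0) with nothing between them, so the grasp missed. I'll look from both cameras.

Run:
```python
from h import *
a=cams.camera("scene")[:,:,::-1][100:230,190:340]; b=cams.camera("top")[:,:,::-1][135:285,190:300]
cv2.imwrite("pics/ab2.png",np.hstack([cv2.resize(a,(450,390),interpolation=cv2.INTER_CUBIC),cv2.resize(b,(286,390),interpolation=cv2.INTER_CUBIC)]))
```

```text
(no output)
```

View pics/ab2.png

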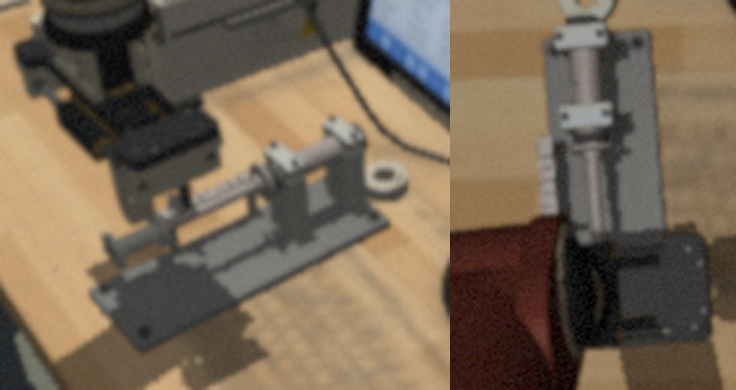

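Run:
```python
from h import *
o=monitor.get_obs(); print(o["position"],o["finger_gap"],o["gripper_force"],np.round(o["q"],3))
p=np.array(o["position"])
for nm,X in(("tip",p-[0,0,.014]),("tcp",p),("60mm up",p+[0,0,.06]),("knob",(.4840,-.0043,.0745)),("outer flange",(.4625,-.0048,.075)),("tip at y+.045",p+[0,.045,-.014])):
    print(nm,"scene crop",np.round((proj("scene",X)-[190,100])*3),"top crop",np.round((proj("top",X)-[190,135])*2.6+[450,0]))
im=cams.camera("scene")[:,:,::-1][130:215,200:275]
cv2.imwrite("pics/s3.png",cv2.resize(im,None,fx=7,fy=7,interpolation=cv2.INTER_CUBIC))
```

```text
[ 0.48943731 -0.00418287  0.07009755] 0.005917916275224742 0.0 [-0.007  0.547 -0.042  2.018  0.04   0.577 -1.594]
tip scene crop [146. 252.] top crop [607. 296.]
tcp scene crop [143. 239.] top crop [604. 296.]
60mm up scene crop [131. 180.] top crop [591. 296.]
knob scene crop [136. 237.] top crop [603. 303.]
outer flange scene crop [112. 247.] top crop [604. 332.]
tip at y+.045 scene crop [122. 223.] top crop [549. 298.]
```

View pics/s3.png

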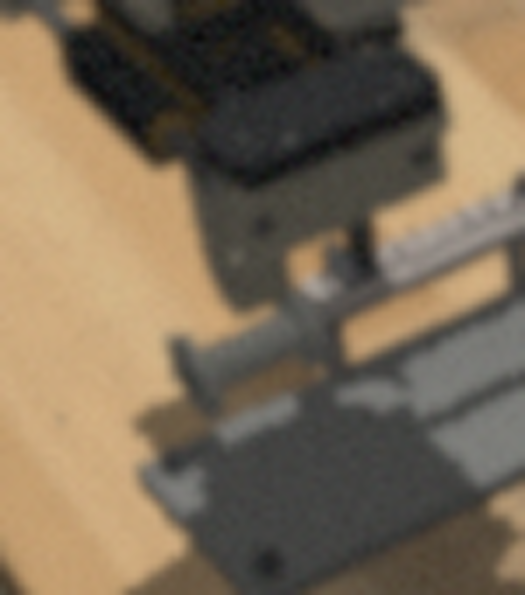

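The composite shows the closed finger tips ending at about (240,305) in the last crop, that is pixel (234,173). That is visibly above the neck (205,365)–(295,325). By the reported pose the tips should be at pixel (239,184), below the neck, so the true tips look 25–40 mm higher than I assumed. I'll check this numerically with a mask before moving.

Run:
```python
from h import *
a=cv2.imread("pics/scene0.png").astype(int); im=cams.camera("scene")[:,:,::-1]; cv2.imwrite("pics/s4raw.png",im); b=im.astype(int)
hb=cv2.cvtColor(im,cv2.COLOR_BGR2HSV); ha=cv2.cvtColor(a.astype(np.uint8),cv2.COLOR_BGR2HSV)
# saturation of wood high: W wood now, letters: g = grey now & wood before (gripper), o = grey both, s = darker wood
for y in range(148,192):
    r=""
    for x in range(216,262):
        gn=hb[y,x,1]<75; gb=ha[y,x,1]<75; d=np.abs(b[y,x]-a[y,x]).sum()
        r+= "G" if gn and not gb else "o" if gn and d<60 else "x" if gn else "w" if d<60 else "s"
    print(y,r)
p=monitor.get_obs()["position"]
for dz in(-.014,0,.01,.02,.03): print(dz,[np.round(proj("scene",p+[0,dy,dz])).tolist() for dy in(-.0175,0,.0175)])
```

```text
148 ssGGGsssssssGGGGGGGGGGGGGGGGGGGGGGGGGGGGGGGGGG
149 wssGssssGGGGGGGGGGGGGGGGGGGGGGGGGGGGGGGGGGGGGG
150 wwssssssGGGGGGGGGGGGGGGGGGGGGGGGGGGGGGGGGGGGGG
151 wwssssssGGGGGGGGGGGGGGGGGGGGGGGGGGGGGGGGGGGGGG
152 wwwwssssssGGGGGGGGGGGGGGGsGGGGGGGGGGGGGGGGGGGG
153 wwwwsssssssGGGGGGGGGGGGGGGGGGGGGGGGGGGGGGGGGGG
154 wwwwwwsswwsGGGGGGGGGGGGGGGGGGGGGGGGGGGGGGGGGGG
155 wwwwwwwwwwsGGGGGGGGGsGGGGGGGGGGGGGGGGGGGGGGGGG
156 wwwwwwwwwwssGGGGGGGGGGGGGGGGGGGGGGGGGGGGGGGGGs
157 wwwwwwwwwwwsGGGGGGGGGGGGGGGGGGGGGoxGGGGGGGGssw
158 wwwwwwwwwwwsGGGGGGGGGGGGGGGGGGGGGooxGGGGGsssww
159 wwwwwwwwwwwsGGGGGGGGGGGGGGGGGGGGGGxoGGsssswwww
160 wwwwwwwwwwwssGGGGGGGGGGGGGGGGGGGGGxxGsswwwwwww
161 wwwwwwwwwwwssGGGGGGGGGGGGGGGGGGGGGxxGwwwwwwwww
162 wwwwwwwwwwwwsGGGGGGGGGGGGGGGGGGGGGoowwwwwwwwoo
163 wwwwwwwwwwwwsGGGGGGGGGGGGGGGGssswwGoowwwwwoooo
164 wwwwwwwwwwwwsGGGGGGGGGGGGGGssswwwwwoGwwooooooo
165 wwwwwwwwwwwwssGGGGGGGGGGGsswwwwooooooooooooooo
166 wwwwwwwwwwwwwsGGGGGGGGGGGswwwwwooooooooooooooo
167 wwwwwwwwwwwwwsGGGGGGGGGGsswwwwwooooooooooooooo
168 wwwwwwwwwwwwwssGGGGGGGGGGswwwwoooooooooooooooo
169 wwwwwwwwwwwwwwsGGGGGGGGGG
[... 712 characters left out ...]
sssssssoooooooooooooooo
184 wwwwwwwwwwoooxxxxxGsssssssssGxxooooooooooooooo
185 wwwwwwwwwwoooooxGssssssssGGxxxxxoooooooooooooo
186 wwwwwwwwwssooooxsssssssGxxxxxxxxoooooooooooooo
187 wwwwwwsssssGoooxssssGGxoooxxxxxxxooxoooooooooo
188 wwwwsssssssGGooxssGGxoooooxxxxxxxxxxxxooxxxooo
189 wwwssssssssssGxGGxooooooooxxxxxxxxxxxxxxxxxooo
190 wwwsssssssssssxxxoooooooxxxxxxxxxxxxxxxxxxxooo
191 wwwssssssssssxxoooooxxxxxxxxxxxxxxxxxxxxxooooo
-0.014 [[242.0, 188.0], [239.0, 184.0], [235.0, 180.0]]
0 [[241.0, 183.0], [238.0, 180.0], [235.0, 176.0]]
0.01 [[240.0, 180.0], [237.0, 176.0], [234.0, 173.0]]
0.02 [[240.0, 177.0], [236.0, 173.0], [233.0, 169.0]]
0.03 [[239.0, 174.0], [236.0, 170.0], [232.0, 166.0]]
```

Run:
```python
from h import *
np.set_printoptions(precision=4,suppress=True)
for z in(.14,.17,.2,.23): print(z,"body right edge/centre row",plane("top",(289.5,246.5),z))
for z in(.056,.07,.08,.09,.1): print(z,"tip corner scene",plane("scene",(234,173),z), "right corner",plane("scene",(240,170),z))
o=monitor.get_obs(); print(o["eef_rot"],o["ft_force"],o["moment"])
```

```text
0.14 body right edge/centre row [ 0.4915 -0.0908  0.14  ]
0.17 body right edge/centre row [ 0.4914 -0.0932  0.17  ]
0.2 body right edge/centre row [ 0.4913 -0.0956  0.2   ]
0.23 body right edge/centre row [ 0.4912 -0.0981  0.23  ]
0.056 tip corner scene [0.4986 0.0404 0.056 ] right corner [0.5164 0.0423 0.056 ]
0.07 tip corner scene [0.4931 0.0237 0.07  ] right corner [0.5105 0.0256 0.07  ]
0.08 tip corner scene [0.4891 0.0119 0.08  ] right corner [0.5062 0.0137 0.08  ]
0.09 tip corner scene [0.4852 0.     0.09  ] right corner [0.502  0.0018 0.09  ]
0.1 tip corner scene [ 0.4812 -0.0119  0.1   ] right corner [ 0.4977 -0.0101  0.1   ]
[-3.1404 -0.084  -0.    ] [0.0958 0.6893 0.4516] [ 0.058  -0.0035  0.0155]
```

Summary of the check:
- The body outline in the top view agrees with the reported x and y.
- The finger tip fits only at z ≈ 0.10 (16.5 mm wide, centred on x 0.4895), and the open finger in the earlier crop gives the same height.
- The fingers therefore closed above the neck, and reported z reads about 40 mm low.

I'll reopen, lower 38 mm in small steps watching the force, and re-measure. Even with the smallest possible bias (27 mm) the tips would stay clear of the plate.

```bash
python3 -m pendant '[[0,[0,0,0],0],[0.5,[0,0,0],0],[1,[0,0,0],0],[1,[0,0,0],0],[1,[0,0,0],0],[1,[0,0,0],0],[1,[0,0,0],0],[1,[0,0,0.005],0],[1,[0,0,0.01],0],[1,[0,0,0.015],0],[1,[0,0,0.02],0],[1,[0,0,0.02],0]]'
python3 - <<'E'
from h import *
im=cams.camera("scene")[:,:,::-1]; cv2.imwrite("pics/s5raw.png",im)
cv2.imwrite("pics/s5.png",cv2.resize(im[130:215,200:285],None,fx=7,fy=7,interpolation=cv2.INTER_CUBIC))
E
```

```text
clock: 6.25
position: [0.4887, -0.0042, 0.0492]
eef_rot: [-3.14, -0.084, 0.003]
ft_force: [-0.0, 0.6, -0.5]
finger_gap: 0.974
gripper_force: 0.0
```

View pics/s5.png

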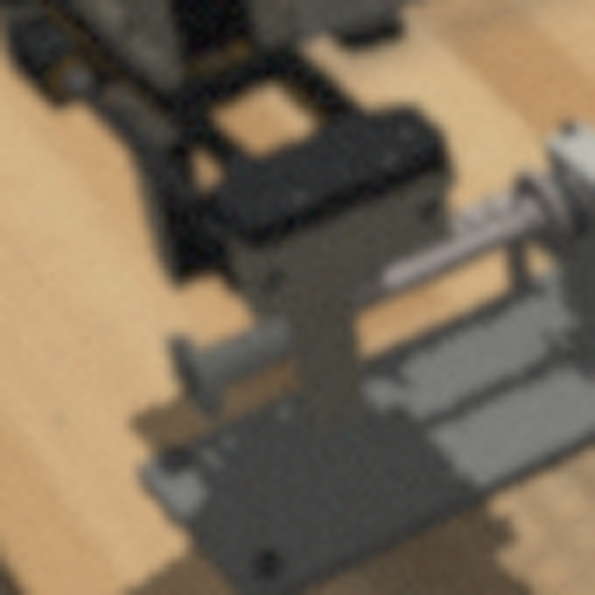

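The open near finger reaches down to about (335,420), pixel (247.9,190). The far finger tip is at (185,278), pixel (226,170). The knob flange at (195,370) is undisturbed. I'll solve for the tip height from both.

Run:
```python
from h import *
np.set_printoptions(precision=4,suppress=True)
for z in(.03,.04,.05,.06,.07,.08,.09): print(z,plane("scene",(247.6,189.7),z),plane("scene",(226.3,169.6),z))
im=cv2.imread("pics/s5raw.png"); h=cv2.cvtColor(im,cv2.COLOR_BGR2HSV)
for y in range(182,196): print(y," ".join(f"{h[y,x,1]:3d}/{h[y,x,2]:3d}" for x in range(240,256)))
```

```text
0.03 [ 0.5081 -0.0081  0.03  ] [0.4984 0.096  0.03  ]
0.04 [ 0.5041 -0.0188  0.04  ] [0.4946 0.0838 0.04  ]
0.05 [ 0.5002 -0.0295  0.05  ] [0.4908 0.0715 0.05  ]
0.06 [ 0.4962 -0.0401  0.06  ] [0.487  0.0593 0.06  ]
0.07 [ 0.4923 -0.0508  0.07  ] [0.4832 0.047  0.07  ]
0.08 [ 0.4883 -0.0615  0.08  ] [0.4794 0.0348 0.08  ]
0.09 [ 0.4844 -0.0721  0.09  ] [0.4756 0.0225 0.09  ]
182 100/ 94  83/ 95  68/ 83  38/ 73  38/ 73  38/ 73  33/ 70  38/ 73  43/ 71  40/ 71  40/ 71  30/ 76  18/ 70  15/ 66  11/ 69   7/ 69
183 101/104  98/ 99  76/ 84  53/ 77  32/ 72  44/ 70  40/ 70  40/ 71  38/ 73  43/ 72  44/ 75  40/ 71  21/ 74   7/ 73   7/ 75   4/ 71
184 106/101  98/ 99  74/ 89  51/ 75  40/ 70  36/ 71  32/ 72  32/ 72  39/ 72  45/ 73  43/ 72  23/ 76  14/ 88   8/ 99   5/100   0/ 96
185  92/ 91  83/ 89  68/ 86  51/ 75  38/ 73  41/ 68  35/ 72  38/ 73  36/ 70  38/ 74  43/ 71  28/ 82  13/101  11/113  11/118   4/114
186  60/ 85  49/ 78  29/ 70  32/ 72  36/ 71  40/ 76  39/ 72  33/ 70  39/ 72  43/ 71  42/ 73  35/ 80  13/ 96  11/114   8/121   6/118
187  27/ 75  14/ 72   8/ 65  38/ 68  32/ 71  35/ 73  41/ 75  4
[... 425 characters left out ...]
   7/ 69  12/ 64  12/ 66   4/ 67   4/ 65
191   4/ 66   8/ 66   4/ 65  11/ 69  23/ 68  25/ 70  22/ 71  19/ 68   0/ 67   7/ 69  19/ 68  11/ 67   4/ 68   8/ 66   8/ 66   8/ 68
192   4/ 66   4/ 67  11/ 67  15/ 68  11/ 67  15/ 68  11/ 68  15/ 67   4/ 67  18/ 69  18/ 72   4/ 69  16/ 65   4/ 66   4/ 65   8/ 67
193   4/ 69   4/ 66  11/ 68   4/ 66   8/ 67  11/ 68   8/ 67   4/ 68   8/ 68   8/ 67   8/ 66   4/ 68  15/ 68  19/ 66   8/ 65  19/ 67
194   7/ 70   8/ 67   7/ 69   4/ 66   7/ 69  11/ 70  12/ 66  11/ 70   4/ 68  11/ 68   8/ 68   0/ 68  11/ 70  11/ 71  11/ 69  11/ 69
195   4/ 66   8/ 68  15/ 69  11/ 69   8/ 67  11/ 71   8/ 65   8/ 64   8/ 68   8/ 66   7/ 70   8/ 64   7/ 70   4/ 66   7/ 69  11/ 69
```

The near tip solves to z ≈ 0.078 at x 0.4887, y -0.06, and the far tip agrees at about 0.075. So the tips sit about 42 mm above what the reported pose implies. Another 20 mm puts the grasp point at about 0.076, level with the neck.

```bash
python3 -m pendant '[[1,[0.001,0,0.005],0],[1,[0.001,0,0.01],0],[1,[0.001,0,0.015],0],[1,[0.001,0,0.02],0],[1,[0.001,0,0.02],0],[0.5,[0.001,0,0.02],0],[0,[0.001,0,0.02],0],[-0.4,[0.001,0,0.02],0],[-0.6,[0.001,0,0.02],0],[-0.7,[0.001,0,0.02],0],[-0.8,[0.001,0,0.02],0],[-0.9,[0.001,0,0.02],0],[-1,[0.001,0,0.02],0],[-1,[0.001,0,0.02],0],[-1,[0.001,0,0.02],0],[-1,[0.001,0,0.02],0]]' 25
python3 - <<'E'
from h import *
im=cams.camera("scene")[:,:,::-1]; cv2.imwrite("pics/s6raw.png",im)
rel([(.490,-.0043,.03)])
E
```

```text
clock: 7.9
position: [0.4904, -0.0044, 0.0301]
eef_rot: [3.14, 0.084, 0.0]
ft_force: [1.0, 0.1, -0.7]
finger_gap: 0.163
gripper_force: 25.0
axes x,y,z cols
 [[ 9.986e-01  5.340e-02 -0.000e+00]
 [ 5.340e-02 -9.986e-01 -3.000e-04]
 [-0.000e+00  3.000e-04 -1.000e+00]]
shift mm [-0.4 -0.1  0.1]
turn to bring tool x onto u: 180.0 or -0.0
```

The knob is held: gap 15 mm (neck 16 mm), 25 N, rod still in. Next I'll draw slowly to 45 mm, then look.

```bash
python3 -m pendant '[[-1,[-0.001,0,0.02],0]]' >/dev/null 2>&1 </dev/null & wait; echo skipped
```

```text
skipped
```

That row was wrong. It carried over the 0.02 m downward shift by mistake, so I'm checking the state straight away.

```bash
python3 -c "
from h import *
o=monitor.get_obs(); print({k:np.round(o[k],4).tolist() for k in('clock','position','eef_rot','ft_force','moment','finger_gap','gripper_force','dq')})"
```

```text
{'clock': 8.05, 'position': [0.4928, -0.0043, 0.015], 'eef_rot': [3.14, 0.084, 0.0123], 'ft_force': [-7.0674, -1.0881, 51.905], 'moment': [-0.117, 1.5148, 0.0414], 'finger_gap': 0.1639, 'gripper_force': 28.7817, 'dq': [-0.0247, 0.3354, 0.0305, 0.1373, 0.0326, -0.5161, -0.0273]}
```

The slip pushed the fingers 15 mm down along the neck (52 N at the wrist, within limits). I'll ease the grip to 5 N, go back up 20 mm, then re-grip at 25 N.

```bash
python3 -m pendant '[[-1,[0,0,-0.006],0],[-1,[0,0,-0.008],0],[-1,[0,0,-0.011],0],[-1,[0,0,-0.014],0],[-1,[0.001,0,-0.017],0],[-1,[0.001,0,-0.02],0],[-1,[0.001,0,-0.02],0],[-1,[0.001,0,-0.02],0]]' 5; python3 -c "
from h import *
o=monitor.get_obs(); print(o['moment'],o['dq'])"
```

```text
clock: 8.85
position: [0.4892, -0.0044, 0.0302]
eef_rot: [3.14, 0.084, -0.004]
ft_force: [-2.8, -2.2, -2.1]
finger_gap: 0.171
gripper_force: 5.0
[-0.4656728   0.6288955   0.00558181] [ 1.55873588e-03  3.47940086e-04  8.11621573e-05 -9.54827117e-04
  9.92461796e-04 -1.91313219e-03  4.03865124e-04]
```

Recovered: the height is back at 0.030 and the fingers are on the 16 mm neck. I'll re-grip at 25 N and draw slowly by 45 mm.

```bash
python3 -m pendant '[[-1,[0,0,0],0],[-1,[0,0,0],0],[-1,[0,0,0],0],[-1,[0,0,0],0]]' 25 && python3 -m pendant '[[-1,[-0.001,0,0],0],[-1,[-0.003,0,0],0],[-1,[-0.005,0,0],0],[-1,[-0.0075,0,0],0],[-1,[-0.01,0,0],0],[-1,[-0.0125,0,0],0],[-1,[-0.015,0,0],0],[-1,[-0.0175,0,0],0],[-1,[-0.02,0,0],0],[-1,[-0.0225,0,0],0],[-1,[-0.025,0,0],0],[-1,[-0.028,0,0],0],[-1,[-0.031,0,0],0],[-1,[-0.034,0,0],0],[-1,[-0.037,0,0],0],[-1,[-0.04,0,0],0],[-1,[-0.043,0,0],0],[-1,[-0.045,0,0],0],[-1,[-0.045,0,0],0],[-1,[-0.045,0,0],0]]'
python3 - <<'E'
from h import *
ims={}
for n in("scene","top"):
    s=np.mean([cams.camera(n)[:,:,::-1].astype(float) for _ in range(4)],0).astype(np.uint8); cv2.imwrite(f"pics/{n}7raw.png",s); ims[n]=s
a=cv2.resize(ims["scene"][130:195,225:305],(480,390),interpolation=cv2.INTER_CUBIC); b=cv2.resize(ims["top"][175:240,215:265],(300,390),interpolation=cv2.INTER_CUBIC)
cv2.imwrite("pics/ab7.png",np.hstack([a,b]))
o=monitor.get_obs(); print(o["position"],o["ft_force"])
E
```

```text
clock: 9.25
position: [0.4892, -0.0045, 0.0302]
eef_rot: [3.14, 0.084, -0.004]
ft_force: [-4.8, -3.0, 0.3]
finger_gap: 0.163
gripper_force: 25.0
clock: 11.25
position: [0.4503, -0.0067, 0.0303]
eef_rot: [3.14, 0.083, 0.015]
ft_force: [7.5, -3.6, -13.8]
finger_gap: 0.164
gripper_force: 25.0
[ 0.4504623  -0.00673823  0.03032385] [  6.90895564  -2.9300977  -14.12058986]
```

View pics/ab7.png

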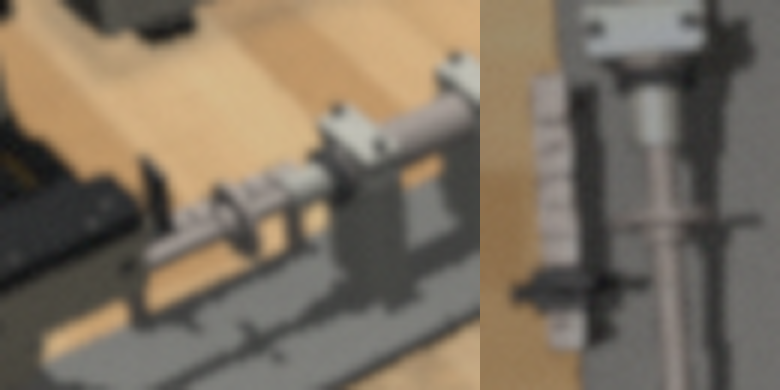

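The crops show the disc drawn out but still short of the blade:
- Top crop: disc line at (665,221), rider's black blade at (565,286), a gap of about 11 px or 20 mm.
- Scene crop: disc at (237,225), blade from (150,155) to (160,230).

The arm followed only 39 mm of the 45. I'll measure the blade and disc with masks.

Run:
```python
from h import *
np.set_printoptions(precision=4,suppress=True)
u=np.array([-.9985,-.0535,0]); v=np.array([.0535,-.9985,0]); k=np.array([.4845,-.0043,.075]); o=k-.095*u; o[2]=0
def vp(n,p,y):  # ray onto stand plane y
    T=M[n]["camera_from_world"]; R=T[:3,:3]; c=-R.T@T[:3,3]; d=R.T@np.linalg.inv(M[n]["intrinsics"])@np.array([*p,1.])
    X=c+d*((y-(c-o)@v)/(d@v)); return np.array([(X-o)@u,X[2]])
s=cv2.cvtColor(cv2.imread("pics/scene0.png"),cv2.COLOR_BGR2GRAY)
print("scene0 grey, blade")
for y in range(153,174): print(y," ".join(f"{q:3d}" for q in s[y,242:260]))
t=cv2.cvtColor(cv2.imread("pics/top7raw.png"),cv2.COLOR_BGR2GRAY)
print("top7 rows, cols 218..255")
for y in range(205,232): print(y," ".join(f"{q:3d}" for q in t[y,218:257]))
```

```text
scene0 grey, blade
153 145 148 152 155 160 166 170 168 168 169 165 162 164 165 167 168 165 168
154 145 147 148 151 155 160 161 166 167 166 166 164 165 164 166 168 167 168
155 148 148 147 149 148 145 143 147 158 166 166 167 166 166 166 167 168 165
156 147 147 147 147 142 132 115 113 138 159 165 166 168 168 164 167 165 169
157 148 149 148 148 146 131  96  83 105 135 160 166 167 167 164 164 165 163
158 148 147 148 147 150 136  96  63  73 108 139 161 169 167 164 164 163 167
159 147 147 148 148 147 139 100  56  50  71 112 151 169 168 169 167 166 165
160 146 148 146 148 148 139 106  65  36  47  83 138 163 168 170 169 166 167
161 145 146 147 147 143 143 110  68  39  34  71 126 156 165 169 167 166 165
162 145 146 145 145 147 140 117  76  44  38  58 109 148 165 169 162 158 156
163 145 146 144 145 143 137 122  84  47  34  51  97 135 155 162 160 150 150
164 145 144 147 141 129 115 108  81  46  29  48  92 134 148 151 151 150 149
165 144 146 142 133 108  88  84  69  47  33  45  88 131 144 134 138 146 143
166 148 147 145 127  98  77  72  61  41  23  40  80 129 142 134 128 130 134
167 147 145 144 1
[... 4159 characters left out ...]
 105 105 105 119 134 125 103  91  98  99  76  57  55  73  99
228 127 128 127 128 125 123 120 122 124 122 119 126 137 132  97  52  44  50  65  88 101 105 106 105 105 101 100 116 131 126 107  94  99  96  75  56  55  75  97
229 128 127 126 127 125 127 127 128 128 122 121 129 140 135  99  52  41  44  57  76  95 103 105 106 105 101 101 117 131 126 109  91  97  98  75  56  57  74  96
230 126 126 126 126 125 127 127 129 131 133 135 142 146 138  98  54  39  46  58  72  93 103 106 103 106 103 101 115 128 128 111  94  99  98  75  57  56  72  96
231 129 128 127 127 127 127 125 128 130 138 142 144 148 136  98  55  47  56  71  84  98 104 103 104 104 102 101 113 126 129 114  97 100  96  75  57  54  66  93
```

```bash
cat >> h.py <<'E'
u=np.array([-.9985,-.0535,0]); v=np.array([.0535,-.9985,0]); k=np.array([.4845,-.0043,.075]); o0=k-.095*u; o0[2]=0
def vp(n,p,y):
    T=M[n]["camera_from_world"]; R=T[:3,:3]; c=-R.T@T[:3,3]; d=R.T@np.linalg.inv(M[n]["intrinsics"])@np.array([*p,1.])
    X=c+d*((y-(c-o0)@v)/(d@v)); return np.round([(X-o0)@u,X[2]],4)
def st(X): X=np.array(X)-o0; return np.round([X@u,X@v,X[2]],4)
E
python3 - <<'E'
from h import *
for p in((250.2,160),(250.6,162),(250.9,163)): print("blade scene",vp("scene",p,-.03))
print("blade top z.095 left end",st(plane("top",(221.5,223.4),.095)),"mid",st(plane("top",(227,223),.095)),"inner z.055-.095",st(plane("top",(236,221.8),.055)),st(plane("top",(236,221.8),.095)))
print("disc now top",st(plane("top",(236.5,212.5),.075)),st(plane("top",(245.3,212.1),.075)),"scene",vp("scene",(264.1,167.1),0))
print("disc at 0 scene",vp("scene",(277.1,159.2),0), "top",st(plane("top",(244.4,191.4),.075)))
# predicted blade px for draw d
for d in(.055,.06,.065):
    f=lambda y,z:o0+(d-.026)*u+y*v+[0,0,z]
    print(d,"top outer/inner at .095",proj("top",f(-.0395,.095)),proj("top",f(-.0205,.095)),"inner .055",proj("top",f(-.0205,.055)),"scene mid",proj("scene",f(-.03,.075)),"scene top",proj("scene",f(-.03,.095)))
c=-M["top"]["camera_from_world"][:3,:3].T@M["top"]["camera_from_world"][:3,3]; print("top cam",c)
E
```

```text
blade scene [0.035  0.0847]
blade scene [0.0348 0.0782]
blade scene [0.0345 0.0749]
blade top z.095 left end [ 0.036  -0.0465  0.095 ] mid [ 0.0361 -0.0357  0.095 ] inner z.055-.095 [ 0.0327 -0.0251  0.055 ] [ 0.0353 -0.0179  0.095 ]
disc now top [ 0.0154 -0.0192  0.075 ] [ 0.0161 -0.0016  0.075 ] scene [0.0147 0.0706]
disc at 0 scene [-0.0249  0.0763] top [-0.0257 -0.0005  0.075 ]
0.055 top outer/inner at .095 [224.81503788 219.55096059] [234.45492613 218.73755388] inner .055 [238.117309   219.80319809] scene mid [252.76446979 162.11526083] scene top [251.73362411 155.77780524]
0.06 top outer/inner at .095 [224.98360631 222.08612417] [234.62766806 221.27228694] inner .055 [238.28506088 222.24273793] scene mid [251.05277949 162.88673988] scene top [249.99511226 156.54638951]
0.065 top outer/inner at .095 [225.15232094 224.62348665] [234.80055981 223.80921846] inner .055 [238.45295276 224.6843138 ] scene mid [249.33363863 163.661577  ] scene top [248.24892433 157.31836733]
top cam [ 0.48823242 -0.16926441  1.10959954]
```

The mark is at a draw of about 0.060 (scene: blade at stand x 0.0345, top consistent). The disc is at 0.0155, a draw of about 0.0405, so about 19 mm remain. The arm lagged 6 mm, so I'll check the joint margins.

```bash
python3 -c "
from h import *
o=monitor.get_obs(); print({k:np.round(o[k],4).tolist() for k in('clock','q','dq','effort','position','eef_rot','ft_force','moment','gripper_force')})"
```

```text
{'clock': 11.65, 'q': [-0.0098, 0.5792, -0.0345, 2.1598, 0.0498, 0.3937, -1.6021], 'dq': [0.0002, 0.0008, 0.0011, 0.001, -0.0015, 0.0, -0.0011], 'effort': [-1.7353, -40.0458, -1.8711, -4.9595, -0.558, 1.8388, -0.0339], 'position': [0.4505, -0.0067, 0.0303], 'eef_rot': [3.1403, 0.0834, 0.0149], 'ft_force': [6.909, -2.9301, -14.1206], 'moment': [-0.8355, -1.4815, 0.0033], 'gripper_force': 24.9963}
```

```bash
python3 -m pendant '[[-1,[-0.002,0,0],0],[-1,[-0.004,0,0],0],[-1,[-0.006,0,0],0],[-1,[-0.008,0,0],0],[-1,[-0.01,0,0],0],[-1,[-0.012,0,0],0],[-1,[-0.012,0,0],0],[-1,[-0.012,0,0],0],[-1,[-0.012,0,0],0]]'
python3 - <<'E'
from h import *
s=np.mean([cams.camera("top")[:,:,::-1].astype(float) for _ in range(4)],0).astype(np.uint8); cv2.imwrite("pics/top8raw.png",s)
t=cv2.cvtColor(s,cv2.COLOR_BGR2GRAY)
for y in range(211,230): print(y," ".join(f"{q:3d}" for q in t[y,230:252]))
o=monitor.get_obs(); print(o["position"],o["ft_force"],o["q"])
E
```

```text
clock: 12.55
position: [0.4394, -0.0073, 0.0303]
eef_rot: [3.14, 0.083, 0.018]
ft_force: [8.6, -4.5, -15.4]
finger_gap: 0.162
gripper_force: 25.0
211 124  84  55  48  53  68  91 102 104 103 101 102 103 105 122 133 122 100  90  93  81  60
212 130  90  59  48  50  63  87  98 104 103 102 103 101 102 120 132 123 100  91  95  91  70
213 132  93  58  51  50  57  76  95 101 104 101 103 102 102 120 132 123 103  92  99  95  78
214 127  94  57  49  47  51  71  93 102 102 104 102 102 102 118 126 124 109  99 100  96  83
215 136  96  58  48  49  56  67  89  99 103 106 109 109 110 118 123 127 116 107 106 100  88
216 138  97  56  49  51  52  65  84  96 104 109 114 115 118 120 122 121 114 107  98  91  82
217 136  97  60  51  50  52  63  79  89  95 101 105 111 110 116 119 117 108  97  83  71  63
218 119  87  54  47  48  53  63  78  85  85  84  89  92 101 114 128 127 114  96  78  56  53
219  87  69  50  45  45  51  58  75  82  87  89  89  88  99 119 132 133 119 100  77  60  48
220  66  63  55  48  42  42  50  60  72  83  85  86  84  94 112 128 130 116  96  81  66  56
221  68  67  59  51  40  31  34  4
[... 259 characters left out ...]
36  36  43  47  51  67  87  94  96  97 101 106 122 135 123  98  90 101  94
225  68  68  59  42  40  48  51  62  72  93 102 103 104 103 106 122 133 122  99  91  98  95
226  91  90  69  45  41  50  60  72  84  97 102 104 105 103 105 123 134 124 101  89  97  94
227 119 114  84  49  45  51  66  84  97 102 105 105 105 104 102 119 132 123 105  92  98  95
228 134 132  96  55  44  50  65  86  98 104 104 104 104 103 101 116 130 124 107  92  98  95
229 138 134  95  55  38  46  59  74  96 104 104 105 103 101 100 117 130 125 109  93  99  94
[ 0.43942757 -0.00737182  0.03034551] [  8.15132815  -4.39465142 -15.45638625] [-0.00961265  0.56937495 -0.03371076  2.19028588  0.05069406  0.37140561
 -1.60283026]
```

The disc followed as expected (draw ≈ 0.050, 11 mm moved for 12 commanded, no slip). About 10 mm remain, so I'll command 10.5 mm more, slowly.

```bash
python3 -m pendant '[[-1,[-0.002,0,0],0],[-1,[-0.004,0,0],0],[-1,[-0.006,0,0],0],[-1,[-0.008,0,0],0],[-1,[-0.0095,0,0],0],[-1,[-0.0105,0,0],0],[-1,[-0.0105,0,0],0],[-1,[-0.0105,0,0],0],[-1,[-0.0105,0,0],0]]'
python3 - <<'E'
from h import *
g={}
for n in("top","scene"):
    s=np.mean([cams.camera(n)[:,:,::-1].astype(float) for _ in range(4)],0).astype(np.uint8); cv2.imwrite(f"pics/{n}9raw.png",s); g[n]=s
a=cv2.resize(g["scene"][145:185,230:280],(500,400),interpolation=cv2.INTER_CUBIC); b=cv2.resize(g["top"][208:238,218:256],(300,400) if 0 else (507,400),interpolation=cv2.INTER_CUBIC)
cv2.imwrite("pics/ab9.png",np.hstack([a,b[:,:300]]))
t=cv2.cvtColor(g["top"],cv2.COLOR_BGR2GRAY); t0=cv2.cvtColor(cv2.imread("pics/top0.png"),cv2.COLOR_BGR2GRAY); t8=cv2.cvtColor(cv2.imread("pics/top8raw.png"),cv2.COLOR_BGR2GRAY)
o=monitor.get_obs(); p=o["position"]; print(p,o["ft_force"],"tcp draw",(p-np.array([.4892,-.0045,.03]))@u)
print("t0 disc"); 
for y in range(186,198): print(y," ".join(f"{q:3d}" for q in t0[y,232:256]))
print("t9")
for y in range(216,230): print(y," ".join(f"{q:3d}" for q in t[y,228:252]))
for d in(0,.05,.06):
    print(d,[np.round(proj("top",o0+(d-.026)*u+y*v+[0,0,z]),2).tolist() for y,z in((-.018,.075),(0,.093),(.018,.075))])
E
```

```text
clock: 13.65
position: [0.4298, -0.0079, 0.0304]
eef_rot: [3.14, 0.083, 0.02]
ft_force: [9.3, -5.1, -17.1]
finger_gap: 0.164
gripper_force: 25.0
[ 0.42982408 -0.00792099  0.03035444] [  9.9187782   -3.81988969 -17.39037617] tcp draw 0.059469879709986434
t0 disc
186  92  90  87  78  67  52  52  59  67  71  71  72  63  57  53  47  43  29  28  38  38  41  41  41
187  94  92  87  86  84  61  43  52  50  56  47  54  51  50  53  41  36  33  31  26  44  38  41  51
188  81  83  84  93  85  72  52  46  49  49  52  55  49  56  51  46  40  30  32  41  45  43  45  48
189  63  62  72  87  85  79  52  52  54  64  73  78  83  80  71  65  61  52  52  51  47  48  52  51
190  44  46  61  83  90  81  75  73  83  87  95 102 105 106  94  87  82  74  71  66  49  49  52  46
191  41  43  58  72  87  92  96  95  95 100 104 106 108 104  96  89  83  77  65  62  47  49  61  57
192  37  45  55  74  84  89  85  88  83  87  94 105 100  93  82  77  63  55  55  42  48  55  58  59
193  42  44  57  72  79  76  73  66  75  82 103 115 115 101  88  72  52  43  40  41  48  45  57  52
194  42  50  62  82  82  82  80  73  7
[... 1238 characters left out ...]
28 133 122 103  82  65  56
225  64  65  69  69  58  44  42  50  52  57  72  93 100 101  94  96 109 127 132 122 101  81  77  72
226  79  86  91  89  66  43  43  51  59  70  82  96 104 102  99  95 101 120 131 122 101  87  93  89
227 105 112 119 115  83  51  42  49  68  85  93 101 102 104 103 100  99 118 132 124 103  90  95  96
228 119 123 134 131  94  53  45  45  63  87  98 102 104 103 103 101 101 117 129 124 105  90  97  96
229 118 127 138 135  96  51  41  45  57  74  95 102 103 103 105 100 101 115 129 126 107  92  98  96
0 [[235.7, 191.97], [243.09, 190.24], [253.53, 190.46]]
0.05 [[237.39, 216.69], [244.85, 215.39], [255.3, 215.18]]
0.06 [[237.74, 221.66], [245.2, 220.45], [255.66, 220.15]]
```

View pics/ab9.png

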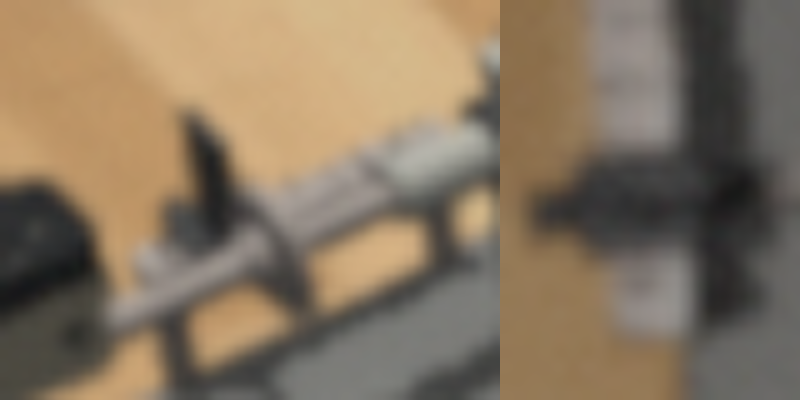

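The disc now stands beside the blade. In the top rows the disc's bright band is centred on row 221, with the blade dark at about row 221.5–222. In the scene crop the disc is centred near (272,248), pixel (256.8,169.4), and the blade near (206,175), pixel (250.2,162). One last numeric check of both in the scene view follows.

Run:
```python
from h import *
print("disc scene",vp("scene",(256.8,169.4),0),"blade",vp("scene",(250.3,162),-.03))
for n in("scene0","scene9raw"):
    s=cv2.cvtColor(cv2.imread(f"pics/{n}.png"),cv2.COLOR_BGR2GRAY).astype(float)
    w=np.clip(95-s[157:164,246:256],0,None); ys,xs=np.mgrid[157:164,246:256]; c=((w*xs).sum()/w.sum(),(w*ys).sum()/w.sum()); print(n,"blade centroid",c,vp("scene",c,-.03))
s=cv2.imread("pics/scene9raw.png"); s=cv2.cvtColor(s,cv2.COLOR_BGR2GRAY)
for y in range(160,180): print(y," ".join(f"{q:3d}" for q in s[y,248:268]))
for x in(.032,.034,.036):
    a=np.linspace(0,2*np.pi,9)[:8]; print(x,[np.round(proj("scene",o0+x*u+.018*np.cos(t)*v+[0,0,.075+.018*np.sin(t)]),1).tolist() for t in a])
```

```text
disc scene [0.0355 0.0738] blade [0.0356 0.0786]
scene0 blade centroid (np.float64(250.3846153846154), np.float64(160.8986568986569)) [0.0349 0.0818]
scene9raw blade centroid (np.float64(250.40405405405406), np.float64(160.9445945945946)) [0.0349 0.0816]
160 111  67  43  47  91 149 174 181 181 179 176 177 177 178 176 174 169 159 156 160
161 119  74  41  39  76 133 166 178 179 179 175 176 175 175 167 166 164 154 139 137
162 125  82  46  36  61 114 150 166 174 175 168 168 171 167 161 157 159 155 135 122
163 129  89  50  37  54  93 130 154 168 170 161 159 163 164 159 152 146 148 142 136
164 116  86  51  35  47  75 107 134 156 164 163 157 160 158 149 143 143 147 150 147
165  91  75  48  36  43  60  80 104 133 154 159 156 151 145 140 144 148 146 140 127
166  77  65  49  36  46  57  70  84 109 137 151 146 143 143 145 143 136 126 115 108
167  74  68  53  41  47  75  93 101  99 115 135 141 144 143 133 123 112 108 115 133
168  76  74  63  52  63  97 121 130 113  97 113 128 131 123 111 106 114 131 148 166
169  85  75  72  73  94 122 136 140 123  95  91 109 114 111 116 130 147 163 174 179
170 1
[... 539 characters left out ...]
142 116  91  86  91 101  95  82  79  79  93
177  87 131 153 160 161 162 166 165 161 149 125  97  85  79  76  78  81  93 102 112
178  84 131 155 163 166 167 163 156 142 122 104  83  76  72  79  93 101 113 117 122
179  79 122 154 164 163 153 140 122 103  85  76  75  77  81  96 113 118 121 122 124
0.032 [[261.8, 172.1], [260.1, 167.0], [257.1, 162.8], [254.7, 161.9], [254.2, 164.9], [255.9, 169.9], [258.8, 174.1], [261.2, 175.0]]
0.034 [[261.1, 172.4], [259.4, 167.3], [256.4, 163.1], [254.0, 162.2], [253.5, 165.2], [255.2, 170.2], [258.1, 174.4], [260.6, 175.3]]
0.036 [[260.4, 172.8], [258.7, 167.7], [255.7, 163.4], [253.3, 162.6], [252.8, 165.5], [254.5, 170.5], [257.4, 174.7], [259.9, 175.7]]
```

Disc at 0.034–0.0355 and blade at 0.035 agree within about 1 mm. The rider's centroid is unchanged and the grip is 25 N. I'll hold briefly, then hand in.

```bash
python3 -m pendant '[[-1,[0,0,0],0],[-1,[0,0,0],0],[-1,[0,0,0],0],[-1,[0,0,0],0]]' && python3 -c "
from station import ctrl
print(ctrl.job_done())"
```

```text
clock: 14.45
position: [0.4298, -0.0079, 0.0304]
eef_rot: [3.14, 0.083, 0.02]
ft_force: [8.2, -4.5, -17.0]
finger_gap: 0.163
gripper_force: 25.0
the job is handed in; nothing more can be done
None
```

I handed the job in at about 14.5 s with the knob held at 25 N and the disc within about 1 mm of the rider's blade (no verdict was returned); on the way, two mistyped rows each moved the arm once – a 50 mm free-air shift and a 15 mm downward slip on the knob that reached about 52 N at the wrist – and a first grasp closed above the knob, all put right before the draw.

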